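# Index the blank to its bare face and start the engraver

### The arm

A 7-joint arm with a two-finger parallel gripper is mounted at the origin on the work surface. World frame = base frame: x ahead of the robot, y to its left, z up, the work surface at z = 0. Lengths are in mm, angles in rad, forces in N, time in s.
With the tool pointing down it reaches from about 400 to 900 mm from the base axis. Payload 5.5 kg.
Tool frame: the origin (TCP) lies midway between the tips of the shut fingers; the grasp point (between the pads) lies 19 mm behind it; z points along the fingers, y is the line along which they close (so a half turn about z gives the same grasp; the last joint's range is limited). The gripper opens to 85 mm and grips with 20 to 120 N. Pads are 22 mm wide; open, the fingers measure 114 mm over their backs; the gripper's body (76 mm by 85 mm) begins 54 mm behind the grasp point. The pads swing forward as they close: fully open they stand 13 mm farther back than shut.
Start: joints at [1.544, 0.501, -0.427, 1.55, 0.221, 1.138, -0.21], TCP at [185.778, -622.885, 231.31] pointing down, gripper open.
Joint ranges: [-2.88, 2.88], [-0.31, 2.03], [-1.54, 1.56], [0.2, 2.42], [-1.41, 4.55], [0.19, 2.02], [-2.57, 2.57]. Speed limits (rad/s): [2.57, 2.57, 3.14, 3.14, 3.14, 3.14, 3.14].

### API

Orientations are given as a unit quaternion [x, y, z, w].
In Python, from cell import arm gives the robot as it stands.
- The arm moves only by the tool send_rows, never from a script. Its argument "plan" is a list that holds one entry, the list of rows, each a list of 6 numbers: the shift along the tool's x, y, z in units of 0.3 m (1.0 is 0.3 m), then the turn, a rotation vector about the tool's x, y, z in units of 90 degrees (1.0 is 90 degrees). A call has exactly 8 rows; each row shifts and turns the commanded pose from where the row before left it, along the tool's axes as they then stand; what a row does not reach is not made up. A row lasts 1/12 s, in which the tool goes at most 41.7 mm and 7.16 degrees, less where a joint would pass 70% of its speed; a pose out of reach is approached as far as the arm can. A call with a number of a shift or a turn outside -1 to 1 is refused whole. A call with a gripper value outside its range is refused whole. "fingers" is the opening, from -1 (shut) to 1 (fully open), set as the call begins (left out, the last holds). The fingers move at their own pace and stop on an object; "squeeze" is the grip in N (left out, the last holds). Time passes only in rows, so rows that do not move let the fingers close, or fill a call up. It gives the time, the measured TCP pose, the force, the opening and the grip force at its end, in the units of the state.
- arm.read_state(): the state, without advancing time (a new reading comes with each control period).
- arm.get_image(name): name is "scene" or "top"; returns the picture (384x512x3 uint8, blue, green, red); there is no depth.
- arm.calibration(name): a dict with "fx", "fy", "cx", "cy" (pixels), "R" (3x3) and "t" (3): a world point X has camera coordinates R X + t. Camera axes: x right, y down, z forward; pixel columns grow to the right and rows downward; lengths in mm; the calibration is good to about 2 mm. A picture is of the moment at which its call begins. calibration takes no time and is no camera call.
- arm.finish_job(): hands the job in; it is judged then, once.
Trained networks look in the newest picture that a camera, given by its name, has taken for a name from the list of things; names that differ only in an ending like _2 or _b are one class to them, and where a whole thing is asked for, a point or a joint stands for the part that bears it (a point fixed in the world has none). Each returns a list of dicts, best first, with "score" (0 to 1); they miss things now and then, are a little off and sometimes report something else, mostly with a low value. They report only what shows in the picture. A call takes as long as a camera call. They do not tell look-alikes from the thing itself.
- arm.masks_of(camera, thing): "pixels" (384x512 bool, what is visible of it) and "pixel" ([column, row] in pixels, amid what is visible of it).
The state is a dict: "clock": time; "joints": joint angles; "qd": joint speeds; "joint_torque": joint torques, N m; "tool_pos": TCP position; "orientation": TCP orientation; "wrist_force": force on the tool from outside, world axes, zero at the start; "moment": the same for the moment, N m; "finger_gap": finger opening in mm; "grasp_force": force on a finger pad.
Only numpy, scipy, OpenCV 4.12 (cv2) and the standard library are available. Lean on these libraries where they do the work, as an engineer would, in place of code of your own. Each camera call takes 0.05 s, during which the arm holds its last target. There are 200 camera calls.

### The job

The rotary fixture on the laser engraver's bed holds a hexagonal wooden blank whose five other faces are done. With a fingertip on the rim, roll the fixture's knurled wheel click by click, its top going away from the robot towards the cross-beam that carries the laser, until the one bare, unengraved face is on top and the wheel has clicked home; then press the small flat metal start button on the control box right down and let it come back up. Nothing is to be picked up: leave the emergency stop mushroom unpressed and everything lying around where it is.

Things in the scene. Friction and masses are not known exactly. Their poses are not given: they have to be found in the camera images.
- fixture: Rotary fixture fixed on the engraver's bed. Base plate 70 x 235 x 8 mm; origin at the centre of its underside, 12 mm above the table. y along the spindle (axis 50 mm above the origin), x away from the robot within 0.3 rad. Knurled wheel at y -113 to -93 mm, grey headstock at -85 to -45 (52 mm wide, top at 70), 30 mm chuck, hexagonal blank at -12 to 80, tailstock to 113 (top at 64).
- wheel_crown (a point): Highest point of the knurled steel wheel, mid-width; it stays when the wheel turns. Wheel: diameter 56 mm, 20 mm wide, centre 28 mm straight below, axis along the fixture's y. 8 mm gap to the headstock, whose top is 8 mm lower. Friction with a finger is about 0.5 to 1: a finger that presses on the crown with some 8 to 20 N and moves along the fixture's +x takes the rim along.
- index_wheel (a joint): Turn of wheel and blank, rad; grows as the wheel's top goes along the fixture's +x. Detents at 0, +-1.047, +-2.094 (29 mm of rim, about 3 N there to leave one): pushed well past half way (15 mm) and released it snaps into the next, else it falls back. At 0 the bare face is up, and a white line across the rim is at the crown. Starts at -1.047 or -2.094 (one or two clicks to go). Stops at -3.4, 2.4.
- start_button_top (a point): Centre of the top of the start button: flat round aluminium button of diameter 22 mm in a steel ring of diameter 38 mm whose top is 10 mm below it, 78 mm above the table, on the control box. Pressed straight down.
- start_button (a joint): Travel of the start button in m: 0 up, 0.006 right down (about 5 N); it springs back up.
- control_box: Grey control box with a black top, 105 (x) x 145 (y) x 56 mm, fixed on the table to the left or to the right of the engraver; origin at the centre of its underside. The start button is at x -5, y +40 mm and the emergency stop at x -5, y -38 mm in its frame.
- estop (a joint): Travel of the emergency stop in m, 0 as it stands: mushroom head of diameter 40 mm, its top 94 mm above the table, on the control box. Not to be pressed.
- engraver: Open-frame laser engraver, fixed: frame of aluminium profiles 400 (x) x 440 (y) mm, rails up to 68 mm high, bed 12 mm high; origin on the table under the middle of the bed. The beam with the laser head (up to 152 mm high, at x 80 to 180 mm in its frame, head at y 90 to 150) crosses its far side; stepper motors stick out to y +-267 at x 120 to 160.
- spare_blank: Bystander: spare hexagonal wooden blank 14 x 100 mm, lying on the bed on the robot's side of the fixture; origin at the centre of its underside.
- focus_gauge: Bystander: brass focus gauge standing on the bed on the robot's side of the wheel, diameter 22 mm, 50 mm high; origin at the centre of its underside.
- bottle_opener: Bystander: black key-ring bottle opener 90 x 25 x 9 mm, lying on the bed beyond the fixture; origin at the centre of its underside.
- coaster_low: Bystander: round wooden coaster of diameter 92 mm, 7 mm thick, on the table; origin at the centre of its underside.
- coaster_top: Bystander: a like coaster stacked on the first; origin at the centre of its underside.
- pen: Bystander: dark red pen 142 mm long on the table; origin at the middle of its underside.
- dessert_spoon: Bystander: steel dessert spoon 155 mm long on the table; origin below its middle.
Mind the look-alikes: they are no part of the job. Leave any blue look-alike of the control_box alone.

How it is judged (in metres and radians):
On the way, in this order (a step that is already met when the one before it is completed fails the run):
1. a finger on the wheel rolls it out of the last detent before the bare face (contact force between the fingers and index_wheel above 0.3 N and value of joint index_wheel between -0.85 and -0.2 rad).
2. the wheel has clicked home with the bare face on top (value of joint index_wheel between -0.15 and 0.15 rad), for 0.2 s.
3. the start button is pressed right down with the wheel home (all of step 2 and value of joint start_button above 0.0045 m), for 0.05 s.
At the end, for the whole second after the job is handed in: The wheel rests in the detent at 0 (within 0.15 rad), bare face up, the start button has been pressed right down (over 4.5 of 6 mm) after that and is up again, the emergency stop is unpressed, and the bystanders lie where they were (within 25 mm) (all of step 2 and velocity of joint index_wheel between -0.1 and 0.1 rad/s and value of joint each of start_button, estop below 0.002 m); the robot touches nothing.
It fails at once if the start button was pressed before the bare face was on top (value of joint start_button above 0.0035 m and not (value of joint index_wheel between -0.3 and 0.3 rad)).
It fails at once if the emergency stop was pressed (value of joint estop above 0.003 m).
It fails at once if a bystander was lifted, carried or pushed away by more than 25 mm (distance of any of spare_blank, focus_gauge, bottle_opener, coaster_low, coaster_top, pen, dessert_spoon from where it was at the start of the episode above 0.025 m).
It also fails if it takes over 48 s, if anything falls off the work surface, if the arm or the gripper's body presses on something with over 40 N, if the wrist force passes 120 N, or if a joint passes its speed limit or range.

## Working session

There is one attempt and no reset: what is moved stays moved. The work goes in short steps, Python scripts to look and compute and a tool call to move; the robot and the scene stay as the last step left them, time stands still between calls to the robot, and variables do not carry over. Pictures are saved under pics/ and viewed, at most 10 in all, crops included, and the job is handed in when it is done.

Besides the shell and the picture viewer there is one more tool, called after "Emit:" as name(argument=value, ...), one argument or row to a line, values as JSON. send_rows: Moves the arm, as the interface text tells. Shifts and turns lie within -1 to 1; 1 stands for 0.3 m of shift or 90 degrees of turn. Its arguments: {"type":"object","properties":{"plan":{"type":"array","items":{"type":"array","items":{"type":"array","items":{"type":"number"}}}},"fingers":{"type":"number"},"squeeze":{"type":"number"}},"required":["plan"]}

```bash
mkdir -p pics; cat > h.py <<'E'
import numpy as np, cv2
from cell import arm
def ray(cam,px):
    c=arm.calibration(cam);R=np.array(c["R"]);t=np.array(c["t"])
    d=R.T@np.array([(px[0]-c["cx"])/c["fx"],(px[1]-c["cy"])/c["fy"],1]);return -R.T@t,d
def onz(cam,px,z):
    o,d=ray(cam,px);return o+d*(z-o[2])/d[2]
def proj(cam,X):
    c=arm.calibration(cam);p=np.array(c["R"])@np.array(X,float)+c["t"];return [c["fx"]*p[0]/p[2]+c["cx"],c["fy"]*p[1]/p[2]+c["cy"]]
E
python3 - <<'E'
from h import *
a=arm.get_image("scene");b=arm.get_image("top")
cv2.imwrite("pics/a.png",cv2.resize(a,(800,600)));cv2.imwrite("pics/b.png",cv2.resize(b,(800,600)))
Z=dict(index_wheel=60,start_button=78,control_box=56,estop=94,fixture=60,focus_gauge=50)
for cam in("top","scene"):
    for n,z in Z.items():
        for r in arm.masks_of(cam,n)[:2]: print(cam,n,round(r["score"],2),np.round(r["pixel"]),r["pixels"].sum(),np.round(onz(cam,r["pixel"],z)))
s=arm.read_state();print(s)
E
```

```text
top index_wheel 0.93 [258. 173.] 466 [531.   6.  60.]
top start_button 0.5 [115. 280.] 59 [235. 381.  78.]
top control_box 0.81 [136. 277.] 2313 [243. 334.  56.]
top control_box 0.69 [139. 202.] 2216 [446. 335.  56.]
top estop 0.74 [137. 130.] 777 [642. 341.  94.]
top estop 0.48 [145. 201.] 159 [445. 309.  94.]
top fixture 0.86 [253. 178.] 2086 [517.  20.  60.]
top focus_gauge 0.58 [285. 198.] 33 [462. -68.  50.]
scene index_wheel 0.83 [266. 212.] 488 [536.  13.  60.]
scene index_wheel 0.64 [410. 270.] 75 [738. 360.  60.]
scene start_button 0.52 [252. 248.] 18194 [663. -34.  78.]
scene control_box 0.71 [376. 188.] 1914 [468. 339.  56.]
scene control_box 0.67 [358. 144.] 1561 [282. 322.  56.]
scene estop 0.56 [349. 127.] 93 [241. 296.  94.]
scene estop 0.49 [367. 178.] 126 [457. 306.  94.]
scene fixture 0.71 [269. 216.] 2032 [550.  18.  60.]
scene fixture 0.66 [267. 241.] 142 [632.   8.  60.]
scene focus_gauge 0.55 [124. 267.] 181 [ 683. -362.   50.]
scene focus_gauge 0.43 [364. 174.] 130 [405. 317.  50.]
{'clock': 0.7, 'joints': array([ 1.54419493,  0.50086263, -0.42701881,  1.55040432,  0.22080345,
        1.13828796, -0.21027202]), 'qd': array([-2.59033221e-05, -5.16324191e-04,  4.40359530e-04,  2.82555734e-04,
        8.88032380e-04,  3.26491717e-05, -6.62989118e-04]), 'joint_torque': array([ 7.02102261e-04, -5.69180739e+01, -5.80790251e+00, -2.81275785e+01,
        1.29714422e-02,  1.97740927e-03,  4.97085671e-05]), 'tool_pos': array([ 185.79283841, -622.8875073 ,  231.33297649]), 'orientation': array([9.89514773e-01, 1.44431688e-01, 2.12292715e-05, 2.86639728e-05]), 'wrist_force': array([-0.25970194, -0.33215756, -0.6992003 ]), 'moment': array([-0.06020514, -0.0266402 ,  0.01526447]), 'grasp_force': 0.0, 'finger_gap': 85.47174680804737}
```

View pics/b.png

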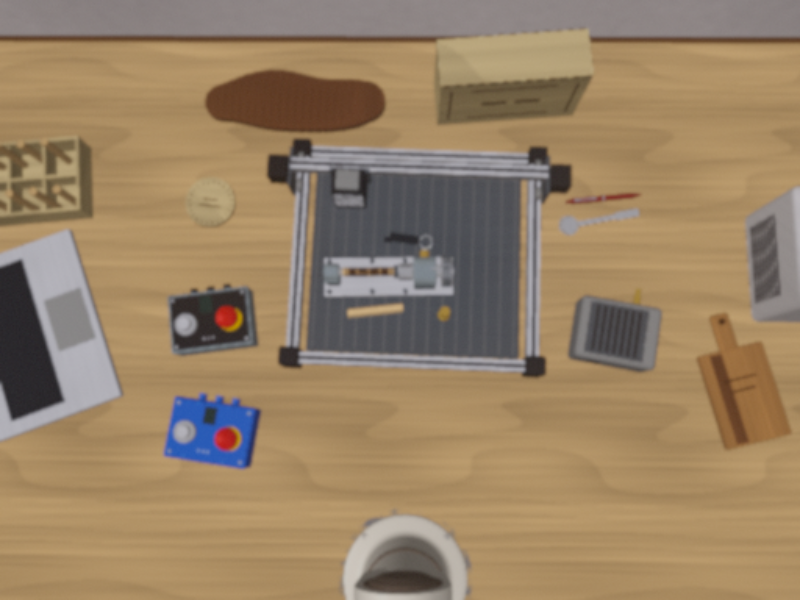

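View pics/a.png

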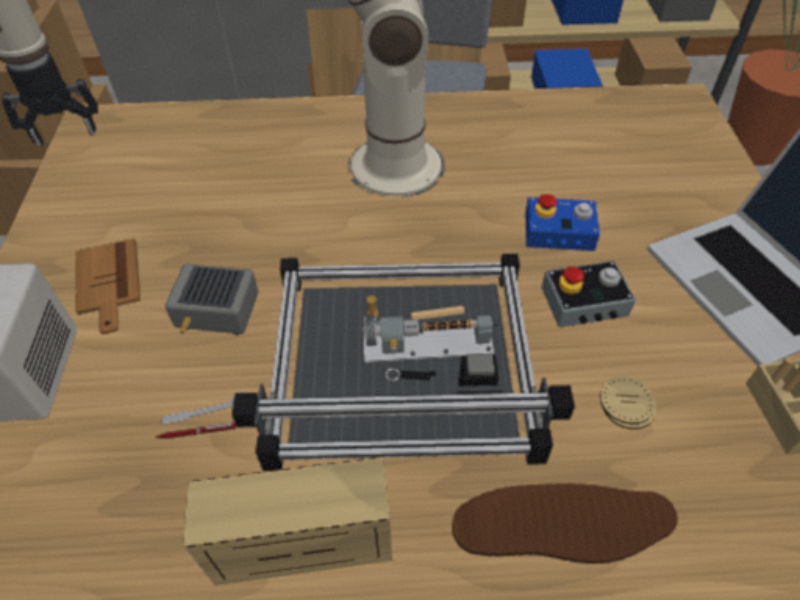

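The top view shows the fixture at about (388,275), with its wheel at (447,271) and the gauge at (444,313). The grey and black box is at (212,320), its start button at (185,324) and the e-stop at (228,317). The blue box below is the look-alike. Next I'll take close crops.

```bash
python3 - <<'E'
from h import *
b=arm.get_image("top");a=arm.get_image("scene")
t=cv2.resize(b[155:215,195:300],(800,457),interpolation=cv2.INTER_CUBIC)
cv2.imwrite("pics/c.png",t)
s=cv2.resize(a[180:240,225:325],(800,480),interpolation=cv2.INTER_CUBIC)
cv2.imwrite("pics/d.png",s)
for q in((118.4,207.4),):print(onz("top",q,78))
print(onz("top",(146,203),94), onz("scene",(390,177),78),onz("scene",(366,177),94))
print([ (c,np.round(arm.calibration(c)["R"],2).tolist(),np.round(ray(c,(0,0))[0])) for c in("top","scene")])
E
```

```text
[428.87668999 384.43186442  78.        ]
[439.29348672 306.14718062  94.        ] [444.66634473 380.15586695  78.        ] [454.19795476 304.16332354  94.        ]
[('top', [[0.01, -1.0, -0.01], [-0.99, -0.01, -0.16], [0.16, 0.01, -0.99]], array([ 263.,   -5., 1364.])), ('scene', [[0.06, 1.0, -0.0], [0.77, -0.05, -0.63], [-0.63, 0.03, -0.77]], array([1222.,  -41.,  991.]))]
```

View pics/c.png

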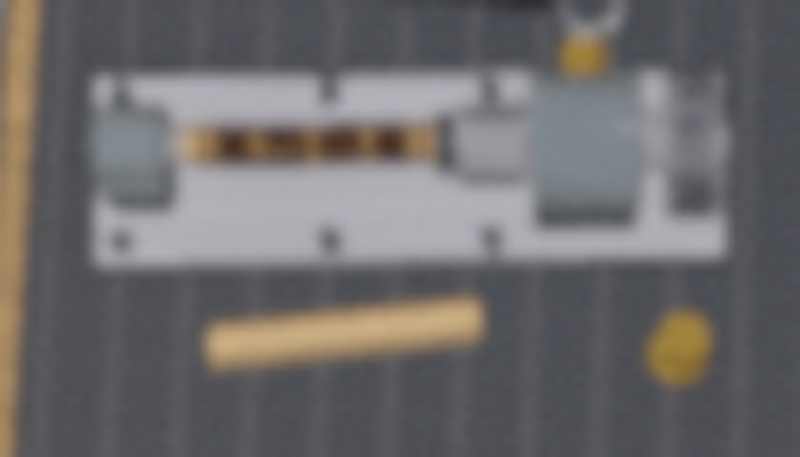

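View pics/d.png

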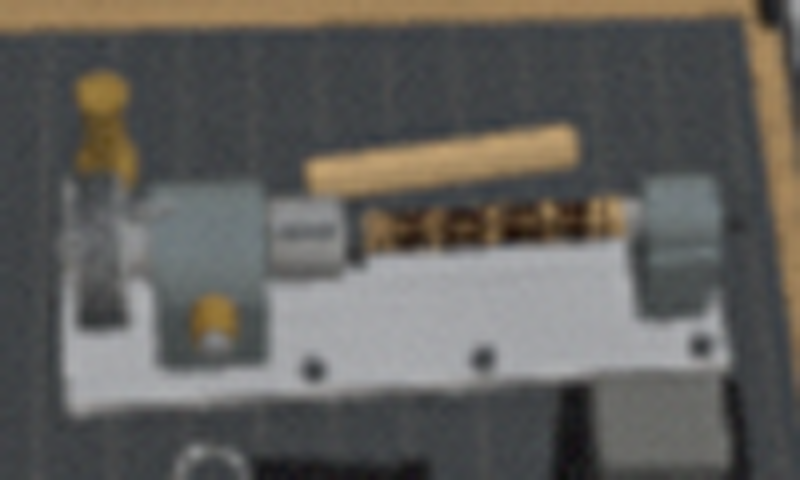

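The crops show the plate corners: in the top crop (92,75), (95,268), (728,258) and (728,70), and in the scene crop far corners (70,410) and (728,370). The blank's top face is engraved, and the gauge stands on the robot's side of the wheel.

```bash
python3 - <<'E'
from h import *
from scipy.optimize import least_squares
T=lambda p:(195+p[0]*105/800-.4,155+p[1]*60/457-.4); S=lambda p:(225+p[0]/8-.4,180+p[1]/8-.4)
obs=[("top",T(p),X) for p,X in [((92,75),(35,117.5,8)),((95,268),(-35,117.5,8)),((728,258),(-35,-117.5,8)),((728,70),(35,-117.5,8)),
 ((537,75),(26,-45,70)),((690,70),(28,-103,50))][:4]]+[("scene",S(p),X) for p,X in [((70,405),(35,-117.5,8)),((728,366),(35,117.5,8))]]
def W(v,X):
    c,s=np.cos(v[2]),np.sin(v[2]);return np.array([v[0]+c*X[0]-s*X[1],v[1]+s*X[0]+c*X[1],12+X[2]])
for cams in(("top",),("scene",),("top","scene")):
    O=[o for o in obs if o[0] in cams]
    r=least_squares(lambda v:np.concatenate([np.array(proj(o[0],W(v,o[2])))-o[1] for o in O]),[520,20,0])
    print(cams,r.x,np.round(r.fun,1),"crown",W(r.x,(0,-103,78)))
v=r.x
a=arm.get_image("top");b=arm.get_image("scene")
def roi(im,x,y,w):return cv2.resize(im[y:y+w*3//4,x:x+w],(400,300),interpolation=cv2.INTER_CUBIC)
out=np.hstack([roi(a,95,175,80),roi(b,335,155,80)])
cv2.imwrite("pics/e.png",out)
# wheel check: rows in crops
for cam,o,k in(("top",(195,155),7.62),("scene",(225,180),8)):
    for X in((0,-103,78),(0,-65,70),(28,-103,50)):print(cam,X,np.round((np.array(proj(cam,W(v,X)))+.4-o)*k))
E
```

```text
('top',) [5.27916157e+02 3.50151599e+01 1.96296662e-02] [ 0.7  0.6  0.1 -0.6 -0.1 -0.3 -0.7  0.3] crown [529.93788234 -67.96499653  90.        ]
('scene',) [5.28623781e+02 3.39835446e+01 1.30756153e-02] [-0.4  0.   0.4 -0.1] crown [529.97053086 -69.00765044  90.        ]
('top', 'scene') [5.28094132e+02 3.46352590e+01 1.74969913e-02] [ 0.9  0.5  0.2 -0.8 -0.  -0.2 -0.5  0.3 -0.1 -0.   0.6 -0.4] crown [529.89622966 -68.34897499  90.        ]
top (0, -103, 78) [697. 126.]
top (0, -65, 70) [589. 132.]
top (28, -103, 50) [691.  66.]
scene (0, -103, 78) [ 97. 202.]
scene (0, -65, 70) [209. 210.]
scene (28, -103, 50) [104. 317.]
```

View pics/e.png

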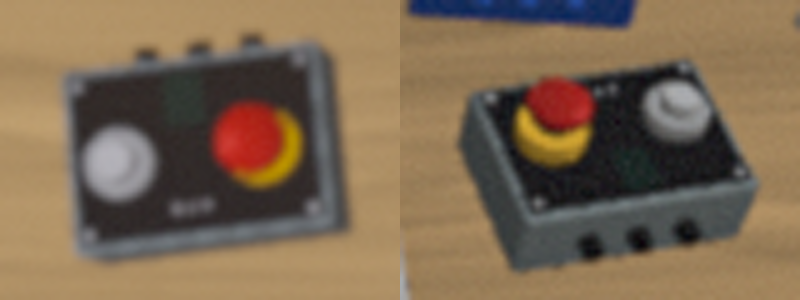

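```bash
python3 - <<'E'
from h import *
from scipy.spatial.transform import Rotation as Ro
print(onz("top",(117.2,206.2),78),onz("scene",(390.8,174),78))
# ring centre at z=68, e-stop
print(onz("top",(95+118/5,175+163/5),68),onz("scene",(335+277/5,155+112/5),68))
s=arm.read_state();R=Ro.from_quat(s["orientation"]).as_matrix();print(np.round(R,3))
d=np.array([530,-68.5,200])-s["tool_pos"];print(R.T@d/300)
E
```

```text
[432.1237751  387.88065867  78.        ] [433.24550469 385.47926989  78.        ]
[429.62025135 386.87772426  68.        ] [437.7679559  385.54173195  68.        ]
[[ 0.958  0.286  0.   ]
 [ 0.286 -0.958 -0.   ]
 [ 0.     0.    -1.   ]]
[ 1.62760354 -1.4430362   0.1045076 ]
```

Emit:
send_rows(
  plan=[
    [[0.1, -0.09, 0, 0, 0, 0], [0.1, -0.09, 0, 0, 0, 0], [0.1, -0.09, 0, 0, 0, 0], [0.1, -0.09, 0, 0, 0, 0], [0.1, -0.09, 0, 0, 0, 0], [0.1, -0.09, 0, 0, 0, 0], [0.1, -0.09, 0, 0, 0, 0], [0.1, -0.09, 0, 0, 0, 0]],
  ],
  fingers=-1,
  squeeze=20,
)

```text
clock: 1.57
tool_pos: [354.7, -345.6, 231.7]
orientation: [0.99, 0.144, 0.0, 0.0]
wrist_force: [0.4, -0.9, -0.5]
finger_gap: -0.2
grasp_force: 0.0
```

Emit:
send_rows(
  plan=[
    [[0, 0, 0, 0, 0, 0.058], [0, 0, 0, 0, 0, 0.058], [0, 0, 0, 0, 0, 0.058], [0.06, -0.12, 0, 0, 0, 0], [0.06, -0.12, 0, 0, 0, 0], [0.06, -0.12, 0, 0, 0, 0], [0.06, -0.12, 0, 0, 0, 0], [0, 0, 0, 0, 0, 0]],
  ],
)

```text
clock: 2.23
tool_pos: [427.5, -193.8, 232.3]
orientation: [1.0, 0.014, 0.002, -0.001]
wrist_force: [0.4, -0.0, -0.3]
finger_gap: -0.3
grasp_force: 0.0
```

```bash
cat >> h.py <<'E'
from scipy.spatial.transform import Rotation as Ro
def to(X):
    s=arm.read_state();R=Ro.from_quat(s["orientation"]).as_matrix()
    print(s["clock"],np.round(s["tool_pos"],1),"x",np.round(R[:,0],3),"z",np.round(R[:,2],3),"F",np.round(s["wrist_force"],1),"gap",round(s["finger_gap"],1),"shift",np.round(R.T@(np.array(X)-s["tool_pos"])/300,3))
E
python3 -c "
from h import *
to([520,-68.5,115])"
```

```text
2.2333 [ 427.5 -193.8  232.3] x [1.    0.028 0.003] z [ 0.003  0.002 -1.   ] F [ 0.4 -0.  -0.3] gap -0.3 shift [ 0.319 -0.408  0.393]
```

Emit:
send_rows(
  plan=[
    [[0.08, -0.102, 0, 0, 0, 0], [0.08, -0.102, 0, 0, 0, 0], [0.08, -0.102, 0, 0, 0, 0], [0.08, -0.102, 0, 0, 0, 0], [0, 0, 0.13, 0, 0, 0], [0, 0, 0.13, 0, 0, 0], [0, 0, 0.1, 0, 0, 0], [0, 0, 0, 0, 0, 0]],
  ],
)

```text
clock: 2.9
tool_pos: [513.0, -77.8, 117.8]
orientation: [1.0, 0.009, -0.005, -0.001]
wrist_force: [-0.6, 0.3, -1.1]
finger_gap: -0.2
grasp_force: 0.0
```

```bash
python3 -c "
from h import *
to([520,-68.5,90])
a=arm.get_image('scene')
cv2.imwrite('pics/f.png',cv2.resize(a[165:240,215:315],(800,600),interpolation=cv2.INTER_CUBIC))"
```

```text
2.9 [513.  -77.8 117.8] x [ 1.     0.017 -0.01 ] z [-0.01   0.002 -1.   ] F [-0.6  0.3 -1.1] gap -0.2 shift [ 0.025 -0.03   0.093]
```

View pics/f.png

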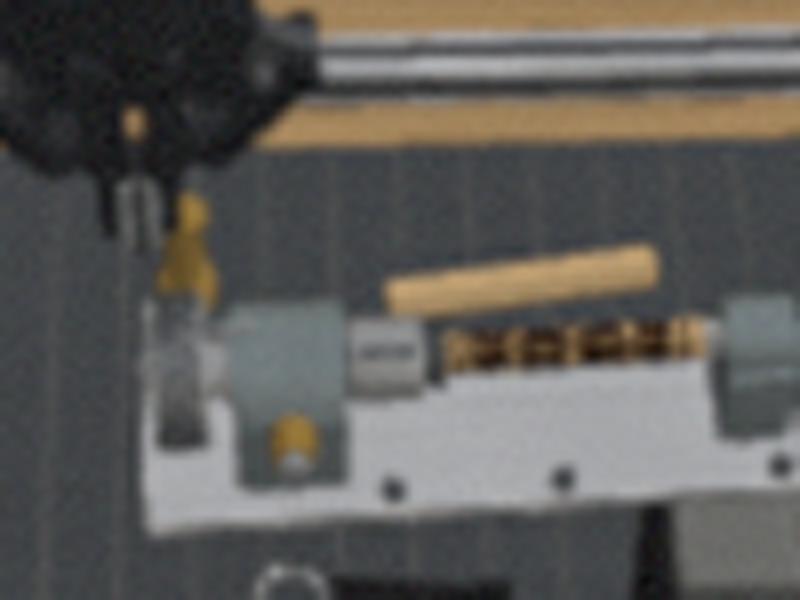

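The fingertips are at about (138,245) in the crop, above and short of the wheel at (182,370), about 9 mm off in y as the state says. I'll correct that and go down.

Emit:
send_rows(
  plan=[
    [[0.025, -0.03, 0, 0, -0.006, 0], [0, 0, 0.04, 0, 0, 0], [0, 0, 0.03, 0, 0, 0], [0, 0, 0, 0, 0, 0], [0, 0, 0, 0, 0, 0], [0, 0, 0.008, 0, 0, 0], [0, 0, 0, 0, 0, 0], [0, 0, 0, 0, 0, 0]],
  ],
)

```text
clock: 3.62
tool_pos: [524.8, -69.3, 100.2]
orientation: [1.0, 0.008, -0.005, 0.0]
wrist_force: [-0.1, -0.4, 0.4]
finger_gap: -0.0
grasp_force: 0.0
```

```bash
python3 -c "
from h import *
to([520,-68.5,90])"
```

```text
3.6167 [524.8 -69.3 100.2] x [ 1.     0.016 -0.009] z [-0.009 -0.    -1.   ] F [-0.1 -0.4  0.4] gap -0.0 shift [-0.016 -0.003  0.034]
```

Emit:
send_rows(
  plan=[
    [[-0.016, 0, 0, 0, 0, 0], [0, 0, 0.02, 0, 0, 0], [0, 0, 0.008, 0, 0, 0], [0, 0, 0, 0, 0, 0], [0, 0, 0.004, 0, 0, 0], [0, 0, 0.004, 0, 0, 0], [0, 0, 0, 0, 0, 0], [0, 0, 0, 0, 0, 0]],
  ],
)

```text
clock: 4.28
tool_pos: [520.1, -69.1, 89.7]
orientation: [1.0, 0.008, -0.005, 0.0]
wrist_force: [-2.2, 0.4, 6.8]
finger_gap: -0.2
grasp_force: 3.1
```

Emit:
send_rows(
  plan=[
    [[0, 0, 0.003, 0, 0, 0], [0, 0, 0.003, 0, 0, 0], [0, 0, 0, 0, 0, 0], [0, 0, 0, 0, 0, 0], [0, 0, 0, 0, 0, 0], [0, 0, 0, 0, 0, 0], [0, 0, 0, 0, 0, 0], [0, 0, 0, 0, 0, 0]],
  ],
)

```text
clock: 4.95
tool_pos: [520.4, -69.1, 89.3]
orientation: [1.0, 0.008, -0.004, 0.001]
wrist_force: [-6.5, 0.2, 19.5]
finger_gap: -0.2
grasp_force: 9.7
```

Emit:
send_rows(
  plan=[
    [[0.01, 0, 0, 0, 0, 0], [0.012, 0, 0, 0, 0, 0], [0.012, 0, 0, 0, 0, 0], [0.012, 0, 0, 0, 0, 0], [0.012, 0, 0, 0, 0, 0], [0.012, 0, 0, 0, 0, 0], [0, 0, 0, 0, 0, 0], [0, 0, 0, 0, 0, 0]],
  ],
)

```text
clock: 5.62
tool_pos: [544.5, -68.7, 89.0]
orientation: [1.0, 0.008, -0.001, 0.0]
wrist_force: [3.1, 0.2, 5.9]
finger_gap: -0.2
grasp_force: 3.6
```

Emit:
send_rows(
  plan=[
    [[0, 0, -0.08, 0, 0, 0], [0, 0, -0.08, 0, 0, 0], [-0.12, 0, 0, 0, 0, 0], [-0.12, 0, 0, 0, 0, 0], [0, 0, 0, 0, 0, 0], [0, 0, 0, 0, 0, 0], [0, 0, 0, 0, 0, 0], [0, 0, 0, 0, 0, 0]],
  ],
)

```text
clock: 6.28
tool_pos: [470.7, -70.0, 136.2]
orientation: [1.0, 0.008, -0.004, -0.0]
wrist_force: [1.2, 0.1, 0.7]
finger_gap: -0.1
grasp_force: 0.0
```

```bash
python3 -c "
from h import *
to([520,-68.5,92])
a=arm.get_image('scene')
cv2.imwrite('pics/g.png',cv2.resize(a[180:240,225:305],(800,600),interpolation=cv2.INTER_CUBIC))"
```

```text
6.2833 [470.7 -70.  136.2] x [ 1.     0.016 -0.008] z [-0.008  0.    -1.   ] F [1.2 0.1 0.7] gap -0.1 shift [ 0.166 -0.002  0.146]
```

View pics/g.png

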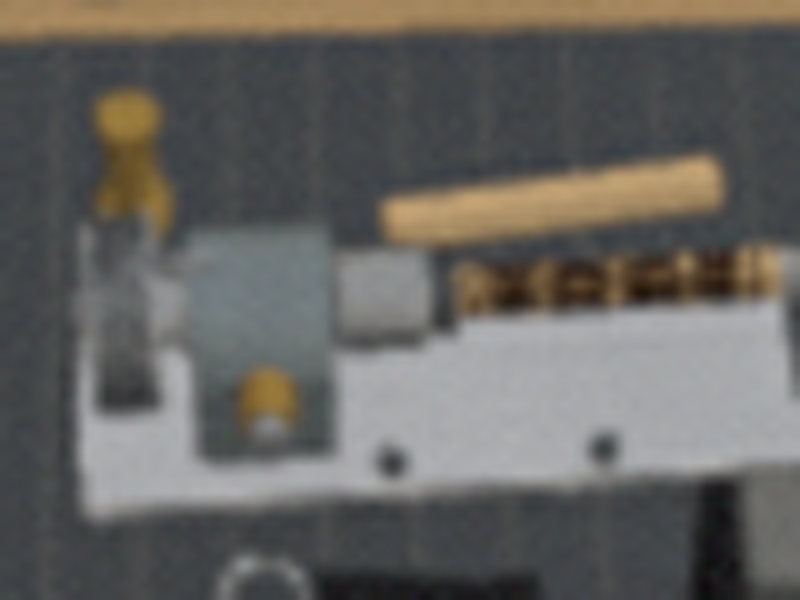

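```bash
python3 -c "
from h import *
a=arm.get_image('scene');b=arm.get_image('top')
r=lambda im,y,x,h,w:cv2.resize(im[y:y+h,x:x+w],(800,300),interpolation=cv2.INTER_CUBIC)
cv2.imwrite('pics/i.png',np.vstack([r(a,195,230,30,80),r(b,160,205,30,90)]))
W=cv2.imread('pics/a.png')
def prof(im):
    for z in ((0,0),):pass
    return np.round(im[198:216,236:240].mean((1,2)))
print(prof(a)); print(prof(cv2.resize(W,(512,384),interpolation=cv2.INTER_AREA)))"
```

```text
[ 77.  78.  82.  85.  80.  84.  92.  95. 101. 103. 106. 106. 107.  99.
  94.  93.  93.  87.]
[ 77.  78.  79.  76.  77.  81.  85.  89.  95. 100. 103. 103. 102. 100.
  95.  92.  90.  86.]
```

View pics/i.png

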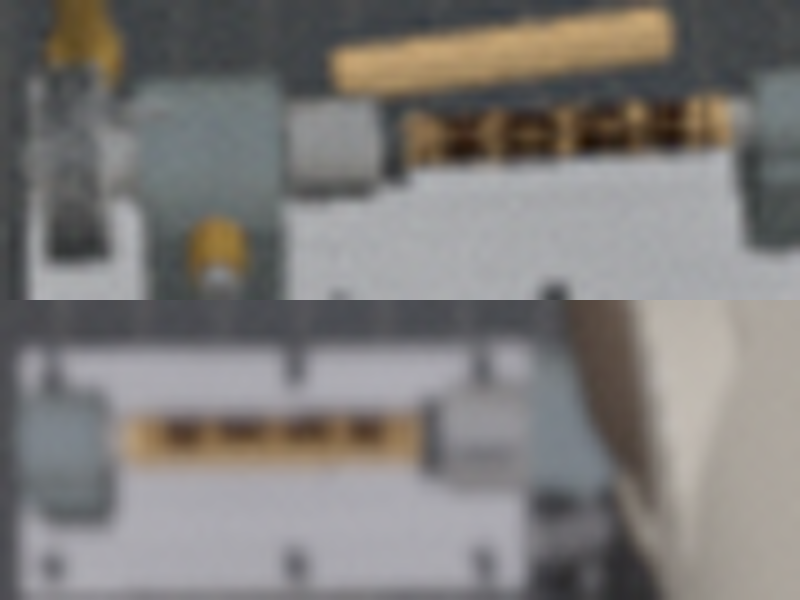

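In the top view the upper face is engraved and a bare strip shows on the robot's side. So one click is done (now at -1.047) and one is left.

Emit:
send_rows(
  plan=[
    [[0.083, -0.002, 0, 0, 0, 0], [0.083, 0, 0, 0, 0, 0], [0, 0, 0.07, 0, 0, 0], [0, 0, 0.06, 0, 0, 0], [0, 0, 0, 0, 0, 0], [0, 0, 0.006, 0, 0, 0], [0, 0, 0, 0, 0, 0], [0, 0, 0, 0, 0, 0]],
  ],
)

```text
clock: 7.1
tool_pos: [519.4, -68.5, 95.4]
orientation: [1.0, 0.008, -0.004, 0.0]
wrist_force: [-0.2, -0.8, -0.1]
finger_gap: 0.3
grasp_force: 0.0
```

Emit:
send_rows(
  plan=[
    [[0, 0, 0.01, 0, 0, 0], [0, 0, 0.005, 0, 0, 0], [0, 0, 0.003, 0, 0, 0], [0, 0, 0.003, 0, 0, 0], [0, 0, 0.003, 0, 0, 0], [0, 0, 0, 0, 0, 0], [0, 0, 0, 0, 0, 0], [0, 0, 0, 0, 0, 0]],
  ],
)

```text
clock: 7.77
tool_pos: [519.2, -68.8, 89.2]
orientation: [1.0, 0.008, -0.004, 0.001]
wrist_force: [-4.0, 0.7, 15.4]
finger_gap: -0.2
grasp_force: 8.1
```

Emit:
send_rows(
  plan=[
    [[0.01, 0, 0.001, 0, 0, 0], [0.012, 0, 0, 0, 0, 0], [0.012, 0, 0, 0, 0, 0], [0.012, 0, 0, 0, 0, 0], [0.012, 0, 0, 0, 0, 0], [0.012, 0, 0, 0, 0, 0], [0, 0, 0, 0, 0, 0], [0, 0, 0, 0, 0, 0]],
  ],
)

```text
clock: 8.43
tool_pos: [543.6, -68.4, 89.2]
orientation: [1.0, 0.008, -0.001, 0.0]
wrist_force: [3.7, -0.8, 6.8]
finger_gap: -0.5
grasp_force: 3.9
```

Emit:
send_rows(
  plan=[
    [[0, 0, -0.08, 0, 0, 0], [0, 0, -0.1, 0, 0, 0], [0, 0, -0.1, 0, 0, 0], [-0.1, -0.09, 0, 0, 0, 0], [-0.1, -0.09, 0, 0, 0, 0], [0, -0.13, 0, 0, 0, 0], [0, -0.13, 0, 0, 0, 0], [0, -0.13, 0, 0, 0, 0]],
  ],
)

```text
clock: 9.1
tool_pos: [477.2, 102.4, 172.0]
orientation: [1.0, 0.007, -0.004, 0.001]
wrist_force: [0.7, -0.7, 0.7]
finger_gap: -0.2
grasp_force: 0.0
```

```bash
python3 -c "
from h import *
to([433,386.5,110])
a=arm.get_image('scene');b=arm.get_image('top')
r=lambda im,y,x,h,w:cv2.resize(im[y:y+h,x:x+w],(800,300),interpolation=cv2.INTER_CUBIC)
cv2.imwrite('pics/j.png',np.vstack([r(a,195,230,30,80),r(b,160,205,30,90)]))"
```

```text
9.1 [477.2 102.4 172. ] x [ 1.     0.015 -0.008] z [-0.008 -0.001 -1.   ] F [ 0.7 -0.7  0.7] gap -0.2 shift [-0.132 -0.949  0.206]
```

View pics/j.png

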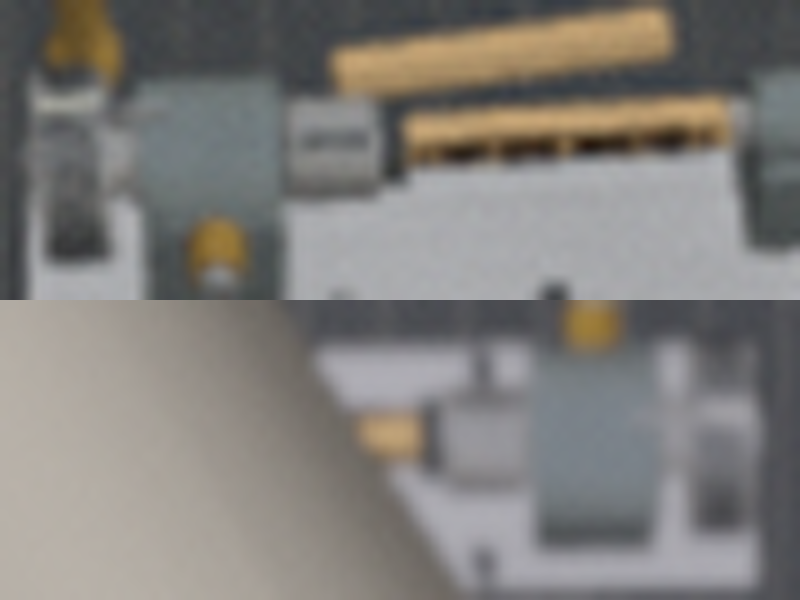

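The white line is at the crown at (70,100) and the bare face is up, so the wheel is home. Next is the start button.

Emit:
send_rows(
  plan=[
    [[-0.02, -0.13, 0, 0, 0, 0], [-0.02, -0.13, 0, 0, 0, 0], [-0.02, -0.13, 0, 0, 0, 0], [-0.02, -0.13, 0, 0, 0, 0], [-0.02, -0.13, 0, 0, 0, 0], [-0.02, -0.13, 0, 0, 0, 0], [-0.01, -0.1, 0, 0, 0, 0], [0, 0, 0, 0, 0, 0]],
  ],
)

```text
clock: 9.87
tool_pos: [429.2, 375.5, 172.8]
orientation: [1.0, 0.015, -0.005, -0.003]
wrist_force: [-1.2, 2.1, 1.5]
finger_gap: -0.1
grasp_force: 0.0
```

```bash
python3 -c "
from h import *
to([433,386.5,95])"
```

```text
9.8667 [429.2 375.5 172.8] x [ 0.999  0.031 -0.009] z [-0.009  0.006 -1.   ] F [-1.2  2.1  1.5] gap -0.1 shift [ 0.016 -0.035  0.259]
```

Emit:
send_rows(
  plan=[
    [[0, 0, 0.05, 0, 0, 0], [0, 0, 0.05, 0, 0, 0], [0, 0, 0.05, 0, 0, 0], [0, 0, 0.05, 0, 0, 0], [0, 0, 0, 0, 0, 0], [0, 0, 0, 0, 0, 0], [0, 0, 0, 0, 0, 0], [0, 0, 0, 0, 0, 0]],
  ],
)

```text
clock: 10.53
tool_pos: [434.4, 365.5, 112.9]
orientation: [1.0, 0.008, -0.004, -0.001]
wrist_force: [0.4, -0.2, -0.2]
finger_gap: 0.2
grasp_force: 0.0
```

```bash
python3 -c "
from h import *
to([433,386.5,82])"
```

```text
10.5333 [434.4 365.5 112.9] x [ 1.     0.016 -0.008] z [-0.008  0.001 -1.   ] F [ 0.4 -0.2 -0.2] gap 0.2 shift [-0.003 -0.07   0.103]
```

Emit:
send_rows(
  plan=[
    [[-0.003, -0.04, 0, 0, 0, 0], [0, -0.03, 0, 0, 0, 0], [0, 0, 0.04, 0, 0, 0], [0, 0, 0.04, 0, 0, 0], [0, 0, 0.015, 0, 0, 0], [0, 0, 0, 0, 0, 0], [0, 0, 0, 0, 0, 0], [0, 0, 0, 0, 0, 0]],
  ],
)

```text
clock: 11.2
tool_pos: [432.3, 385.7, 83.2]
orientation: [1.0, 0.008, -0.005, 0.0]
wrist_force: [0.4, -0.0, -0.5]
finger_gap: -0.0
grasp_force: 0.0
```

Emit:
send_rows(
  plan=[
    [[0, 0, 0.01, 0, 0, 0], [0, 0, 0.01, 0, 0, 0], [0, 0, 0.01, 0, 0, 0], [0, 0, 0.008, 0, 0, 0], [0, 0, 0.004, 0, 0, 0], [0, 0, 0, 0, 0, 0], [0, 0, 0, 0, 0, 0], [0, 0, 0, 0, 0, 0]],
  ],
)

```text
clock: 11.87
tool_pos: [432.7, 386.3, 72.0]
orientation: [1.0, 0.008, -0.004, -0.0]
wrist_force: [-1.2, -2.8, 10.4]
finger_gap: -0.1
grasp_force: 5.5
```

Emit:
send_rows(
  plan=[
    [[0, 0, 0.003, 0, 0, 0], [0, 0, 0.002, 0, 0, 0], [0, 0, 0, 0, 0, 0], [0, 0, 0, 0, 0, 0], [0, 0, 0, 0, 0, 0], [0, 0, 0, 0, 0, 0], [0, 0, 0, 0, 0, 0], [0, 0, 0, 0, 0, 0]],
  ],
)

```text
clock: 12.53
tool_pos: [432.7, 386.4, 71.8]
orientation: [1.0, 0.008, -0.004, 0.0]
wrist_force: [-3.8, -4.3, 20.4]
finger_gap: -0.1
grasp_force: 10.7
```

Emit:
send_rows(
  plan=[
    [[0, 0, -0.05, 0, 0, 0], [0, 0, -0.1, 0, 0, 0], [0, 0, -0.1, 0, 0, 0], [0, 0, -0.05, 0, 0, 0], [0, 0, 0, 0, 0, 0], [0, 0, 0, 0, 0, 0], [0, 0, 0, 0, 0, 0], [0, 0, 0, 0, 0, 0]],
  ],
)

```text
clock: 13.2
tool_pos: [432.1, 385.2, 157.6]
orientation: [1.0, 0.008, -0.006, 0.001]
wrist_force: [0.9, -0.8, 0.5]
finger_gap: 0.0
grasp_force: 0.0
```

The button bottomed out: z stayed at 71.8 while the force doubled to 20 N. The tool is clear again, so I'm handing in.

```bash
python3 -c "
from h import *
print(arm.finish_job())"
```

```text
the job is handed in; nothing more can be done
None
```

I rolled the wheel two clicks to home, with the bare face up and the white line at the crown in the pictures. I then pressed the start button fully down and released it, never went near the emergency stop or the loose items, and handed the job in at about 13 s; no verdict came back.

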